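# Draw the locked spring bolt of a sample case

## Task

The bolt on top of the sample case is shot into its keeper and locked by the black spring catch bar beside it. With one fingertip press the catch bar down and keep it down while the other fingertip pushes the bolt's upright thumb-piece all the way back, away from the keeper; then lift straight off so that the catch springs up and keeps the bolt drawn. Do not lift, tip or shove the case, and leave the specimen cup, the jar and the timer beside it where they stand.

Things in the scene. Friction and masses are not known exactly. Their poses are not given: they have to be found in the camera images.
- sample_case: Grey metal case with aluminium sides, 220 (x) x 150 (y) x 60 mm high, about 5 kg, loose on the worktop. Origin: centre of its underside, z up. Its two top leaves (top z = 60 mm) carry a bolt that slides along the case's x at y = 0, with the catch bar at y = -29 and the thumb-piece at y = +28 mm, so two fingers set apart along y, tool down, can work both at once.
- keeper (a point): Middle of the steel keeper bridge that the bolt's tip sits in, at x -77, y 0, z 80 mm in the case frame (the end nearer the robot). Keeper and the two guide bridges (x -49 to -37 and 54 to 66 mm) are 27 mm wide (y -13.5 to 13.5) and end at z = 80.5 mm; the walls round the catch bar end at z = 76 mm. Only the thumb-piece and the catch bar stand higher.
- lid_bolt (a joint): Slide of the bolt, m: 0 = shot (locked), grows as it is drawn along the case's +x, hard stop at 0.038. A spring pulls it back toward 0 (3 N at 0, 5.3 N at the stop). Blocked after 2 mm while the catch bar is up, free with the bar at least 7 mm down. Drawn past 0.032, it is kept at about 0.032 by the catch once the bar is let up.
- thumb_face (a point): Centre of the pushing face (looks to the case's -x) of the bolt's upright steel thumb-piece: plate 8 mm thick (x), 26 mm wide (y 15 to 41 mm in the case frame), top at z = 102 mm. With the bolt shot the point is at x -20, y 28, z 85 mm in the case frame; it moves with the bolt. On its -x side the space above the leaf (z = 60 mm) is free.
- catch_bar (a joint): Downward slide of the spring catch bar, m: 0 = up (as it stands), 0.011 = fully down. A spring pushes it up (3 N at 0, 6 N when down). It stays level wherever along its length it is pressed, and a fingertip may slide along it. It cannot rise fully while the bolt is between about 0.002 and 0.032.
- catch_top (a point): Centre of the top of the black ribbed catch bar, 80 mm long (x) and 26 mm wide (y), level and flat. When up it is at x -12, y -29, z 94 mm in the case frame; it moves with the bar.
- specimen_cup: Bystander: specimen cup with blue lid, 64 mm wide, 84 mm high, loose, on the worktop on the case's +y side. Origin: centre of its underside.
- cotton_jar: Bystander: clear jar with red lid, 62 mm wide, 86 mm high, loose, on the worktop on the case's +y side, nearer the robot. Origin: centre of its underside.
- timer: Bystander: small white and green standing timer, 54 x 58 x 71 mm, loose, on the worktop on the case's -y side. Origin: centre of its underside.

How it is judged:
On the way, in this order (a step that is already met when the one before it is completed fails the run):
1. a finger holds the catch bar pressed at least 7 mm while the bolt is still shot (value of joint catch_bar above 0.007 m and value of joint lid_bolt below 0.004 m and contact force between the fingers and catch_bar above 0.5 N), for 0.1 s.
2. the bolt is pushed back at least 33 mm by a finger while a finger still holds the catch bar down (value of joint lid_bolt above 0.033 m and value of joint catch_bar above 0.006 m and contact force between the fingers and catch_bar above 0.5 N and contact force between the fingers and lid_bolt above 0.5 N), for 0.1 s.
At the end, for the whole second after the job is handed in: The bolt stays drawn by at least 30 mm, kept there by the catch bar, which is up again (within 2 mm); the case stands level and at rest within 20 mm of where it was, and the cup, the jar and the timer within 15 mm of where they were (value of joint lid_bolt above 0.03 m and value of joint catch_bar below 0.002 m and angle between sample_case's own z axis and vertical below 0.05 rad and linear speed of sample_case below 0.01 m/s and distance of sample_case from where it was at the start of the episode below 0.02 m and distance of each of specimen_cup, cotton_jar, timer from where it was at the start of the episode below 0.015 m); the robot touches nothing.
It fails at once if the case is lifted, tipped or shoved (height (world z) of sample_case above 0.008 m or angle between sample_case's own z axis and vertical above 0.08 rad or distance of sample_case from where it was at the start of the episode above 0.02 m).
It fails at once if the cup, the jar or the timer is moved, lifted or tipped (distance of any of specimen_cup, cotton_jar, timer from where it was at the start of the episode above 0.015 m).
It also fails if it takes over 35 s, if anything falls off the work surface, if the arm or the gripper's body presses on something with over 40 N, if the wrist force passes 120 N, or if a joint passes its speed limit or range.

## Robot

A 6-joint arm with a two-finger parallel gripper is mounted at the origin on a cart in front of the work surface, level with it; the furniture and walls round the work are solid. World frame = base frame: x ahead of the robot, y to its left, z up, the work surface at z = 0. Lengths are in m, angles in rad, forces in N, time in s.
With the tool pointing down it reaches from about 0.375 to 0.9 m from the base axis. Payload 3.1 kg.
Tool frame: the origin (TCP) lies at the very end of the fingers, on their centre line; the grasp point (between the pads) lies 19 mm behind it; z points along the fingers, y is the line along which they close (so a half turn about z gives the same grasp; the last joint's range is limited). The gripper opens to 85 mm and grips with 20 to 120 N. Pads are 22 mm wide; open, the fingers measure 114 mm over their backs; the gripper's body (76 mm by 85 mm) begins 54 mm behind the grasp point. The pads swing forward as they close: fully open they stand 13 mm farther back than shut.
Start: joints at [0.98, 0.527, 1.433, -0, 1.181, -0.178], TCP at [0.251, 0.572, 0.231] pointing down, gripper open.
Joint ranges: [-3.08, 3.08], [-0.75, 2.2], [0.22, 2.44], [-1.43, 4.57], [0, 2.65], [-2.85, 2.85]. Speed limits (rad/s): [2.79, 2.79, 3.14, 3.14, 3.14, 3.14].

## Interface

Orientations are given as a unit quaternion [x, y, z, w].
In Python, from station import sense, snapshot, camera_params, sign_off gives the robot as it stands.
- The arm moves only by the shell command python3 -m handwheel 'ROWS' [OPENING] [FORCE]. ROWS is JSON, a list that holds one entry, the list of rows, each a list of 4 numbers: the shift along the tool's x, y, z in units of 25 mm (1.0 is 25 mm), then the turn about the tool's z in units of 6 degrees (1.0 is 6 degrees). A call has 1 to 20 rows; each row shifts and turns the commanded pose from where the row before left it, along the tool's axes as they then stand; what a row does not reach is not made up. A row lasts 1/8 s, in which the tool goes at most 62.5 mm and 10.7 degrees, less where a joint would pass 70% of its speed; a pose out of reach is approached as far as the arm can. A call is refused whole if a number of a shift passes 1 or a number of a turn 1, either way. A call with a gripper value outside its range is refused whole. OPENING is the finger opening in mm, from 0 to 85.4, set as the call begins (- or left out, the last holds). The fingers move at their own pace and stop on an object; FORCE is the grip in N (left out, the last holds). Time passes only in rows, so rows that do not move let the fingers close. It gives the time, the measured TCP pose, the force, the opening and the grip force at its end, in the units of the state.
- sense(): the state, without advancing time (a new reading comes with each control period).
- snapshot(name): name is "scene" or "top" or "wrist"; returns (picture, depth): 420x560x3 uint8, red, green, blue; 420x560 float32, m along the optical axis (not along the pixel's ray), 0 where there is no reading.
- camera_params(name): a dict with "mtx" (3x3 intrinsics, pixels), "D" ([k1, k2, p1, p2, k3] as OpenCV has them; the pictures are not rectified), "extrinsics" (4x4, takes a point from camera to world coordinates); the wrist camera has in their place "hand_eye" (4x4, takes a point from camera to tool coordinates, whose origin is the TCP and whose axes are the flange's). Camera axes: x right, y up, looking along -z (the intrinsics and any distortion apply to the point x, -y, -z); pixel columns grow to the right and rows downward; lengths in m; the calibration is good to about 2 mm. A picture is of the moment at which its call begins: read the wrist's pose just before it. camera_params takes no time and is no camera call.
- sign_off(): hands the job in; it is judged then, once.
The state is a dict: "t": time; "q": joint angles; "qd": joint speeds; "tau": joint torques, N m; "tcp_pos": TCP position; "tool_rot": TCP orientation; "force": force on the tool from outside, world axes, zero at the start; "ft_torque": the same for the moment, N m; "finger_gap": opening from 0.0 (shut) to 1.0 (fully open); "gripper_force": force on a finger pad.
Only numpy, scipy, OpenCV 4.12 (cv2) and the standard library are available. Lean on these libraries where they do the work, as an engineer would, in place of code of your own. Each camera call takes 0.05 s, during which the arm holds its last target. There are 200 camera calls.

## Working session

There is one attempt and no reset: what is moved stays moved. The work goes in short steps, Python scripts to look and compute and a shell command to move; the robot and the scene stay as the last step left them, time stands still between calls to the robot, and variables do not carry over. Pictures are saved under pics/ and viewed, at most 10 in all, crops included, and the job is handed in when it is done.

```bash
mkdir -p pics; ls
python3 - <<'E'
from station import *
import cv2,numpy as np
np.set_printoptions(precision=4,suppress=True)
s=sense();print(s['t'],s['tcp_pos'],s['tool_rot'],s['finger_gap'])
for n in("scene","top"):
    p,d=snapshot(n);cv2.imwrite(f"pics/{n}.png",p[:,:,::-1]);np.save(f"pics/{n}_d.npy",d)
    c=camera_params(n);print(n,c)
E
```

```text
pics
0.0 [0.2503 0.5719 0.2303] [ 0.2049  0.9788 -0.001  -0.0004] 0.9998999169238189
scene {'mtx': array([[521.9875,   0.    , 272.7935],
       [  0.    , 521.9875, 209.6847],
       [  0.    ,   0.    ,   1.    ]]), 'D': array([0.0064, 0.    , 0.    , 0.    , 0.    ]), 'extrinsics': array([[ 0.8693,  0.3007, -0.3923,  0.0676],
       [-0.4938,  0.4929, -0.7164, -0.8832],
       [-0.022 ,  0.8165,  0.577 ,  0.8257],
       [ 0.    ,  0.    ,  0.    ,  1.    ]])}
top {'mtx': array([[444.4131,   0.    , 280.4764],
       [  0.    , 444.4131, 206.8691],
       [  0.    ,   0.    ,   1.    ]]), 'D': array([-0.0171,  0.    ,  0.    ,  0.    ,  0.    ]), 'extrinsics': array([[ 0.0247,  0.9885, -0.1491,  0.432 ],
       [-0.9994,  0.0208, -0.0272,  0.0323],
       [-0.0238,  0.1497,  0.9884,  1.0336],
       [ 0.    ,  0.    ,  0.    ,  1.    ]])}
```

View pics/top.png

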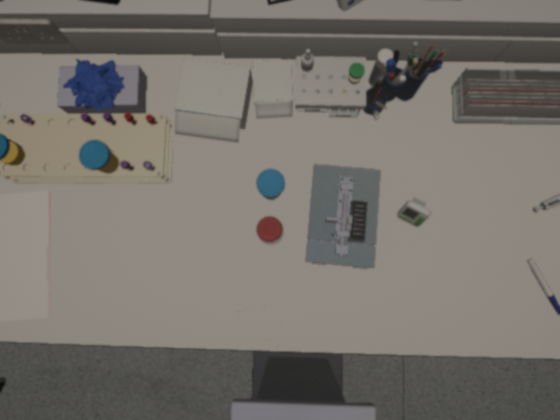

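View pics/scene.png

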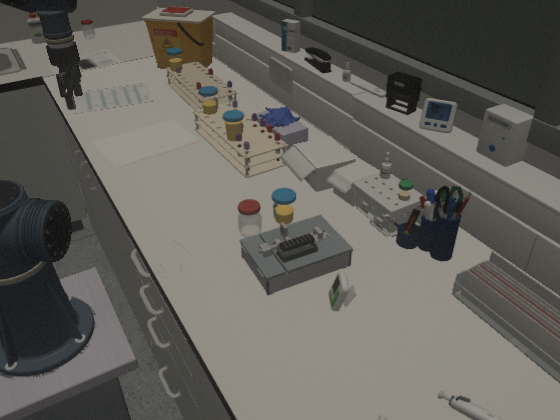

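The top view shows the case at about (343,216). Its bolt runs roughly vertical near (343,215), with the black catch bar at (359,221). The thumb-piece is near (331,219), the cup and jar at (270,184) and (269,229), and the timer at (414,212). Next I'll get positions from the depth image.

```bash
cat > h.py <<'E'
import numpy as np,cv2
from station import *
np.set_printoptions(precision=4,suppress=True)
def cloud(d,c,T):
    h,w=d.shape
    v,u=np.mgrid[:h,:w].astype(np.float32)
    n=cv2.undistortPoints(np.stack([u,v],-1).reshape(-1,1,2),c['mtx'],c['D']).reshape(h,w,2)
    P=np.stack([n[...,0]*d,-n[...,1]*d,-d],-1)
    return P@T[:3,:3].T+T[:3,3]
E
python3 - <<'E'
from h import *
c=camera_params('top');d=np.load('pics/top_d.npy');img=cv2.imread('pics/top.png').astype(int)
P=cloud(d,c,c['extrinsics'])
sub=np.zeros(d.shape,bool);sub[150:280,295:395]=1
m=sub&(d>0)&(P[...,2]>.04)&(P[...,2]<.13)
print('table z',np.median(P[290:320,290:390,2]))
r=cv2.minAreaRect(P[m][:,:2].astype(np.float32));print('case rect',r)
top=m&(P[...,2]<.07);print('leaf z',np.median(P[top][:,2]))
r=cv2.minAreaRect(P[top][:,:2].astype(np.float32)*1000);print('leaf rect',r)
bk=m&(img.sum(2)<120)&(P[...,2]>.08)
print('black',bk.sum(),P[bk].mean(0),cv2.minAreaRect(P[bk][:,:2].astype(np.float32)*1000),np.median(P[bk][:,2]))
hi=m&(P[...,2]>.097);print('thumb',hi.sum(),P[hi].mean(0),P[hi].min(0),P[hi].max(0))
for n,(v,u) in dict(cup=(184,270),jar=(229,269),timer=(211,412)).items(): print(n,P[v-3:v+4,u-3:u+4].reshape(-1,3).mean(0))
E
python3 - <<'E'
import cv2
i=cv2.imread('pics/top.png')[155:280,290:440]
cv2.imwrite('pics/topc.png',cv2.resize(i,None,fx=4.6,fy=4.6,interpolation=cv2.INTER_CUBIC))
E
```

```text
table z -0.00017876913851766485
case rect ((0.5654263496398926, -0.08002285659313202), (0.15063394606113434, 0.22538575530052185), 85.95366668701172)
leaf z 0.059897414833194884
leaf rect ((565.4264526367188, -80.0228271484375), (150.63397216796875, 225.38572692871094), 85.95366668701172)
black 3 [ 0.5131 -0.1114  0.0929] ((513.1627197265625, -111.30107116699219), (0.08204002678394318, 4.116545677185059), 0.5717313885688782) 0.09287339937038475
thumb 52 [ 0.5526 -0.0581  0.1011] [ 0.521  -0.1171  0.097 ] [ 0.5852 -0.0386  0.1047]
cup [0.6254 0.0826 0.0829]
jar [0.5265 0.0818 0.0864]
timer [ 0.5765 -0.2319  0.0551]
```

View pics/topc.png

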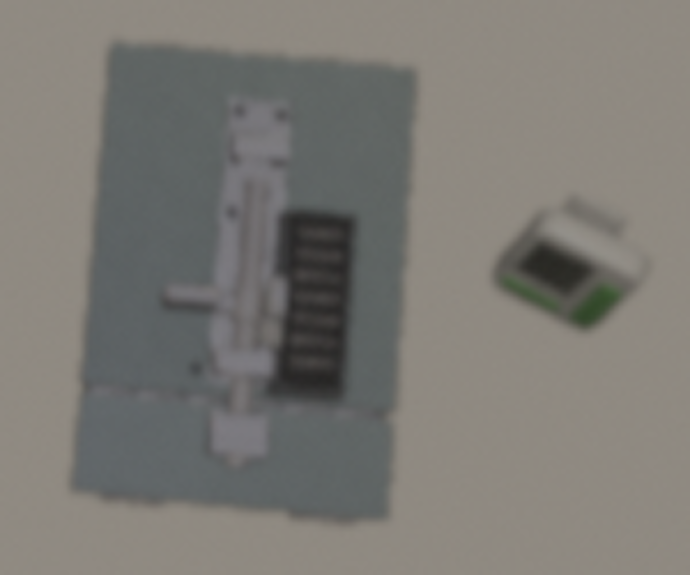

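The crop matches: the bolt is shot towards the near end, with the thumb-piece on the left (+y) and the catch bar on the right. The case is at about (0.565, -0.080) with a yaw of about -4°. I'll turn the tool by -19.6° and travel to a point above it.

```bash
python3 -m handwheel '[[[0,0,0,-0.82],[0,0,0,-0.82],[0,0,0,-0.82],[0,0,0,-0.82],[-0.5,-1,0,0],[-0.5,-1,0,0],[-0.5,-1,0,0],[-0.5,-1,0,0],[-0.5,-1,0,0],[-0.5,-1,0,0],[-0.5,-1,0,0],[-0.5,-1,0,0],[-0.5,-1,0,0],[-0.5,-1,0,0],[-0.5,-1,0,0],[-0.5,-1,0,0],[-0.5,-1,0,0],[-0.5,-1,0,0],[-0.5,-1,0,0],[-0.5,-1,0,0]]]' 42
python3 -m handwheel '[[[-0.5,-0.9,0,0],[-0.5,-0.9,0,0],[-0.5,-0.9,0,0],[-0.5,-0.9,0,0],[-0.5,-0.9,0,0],[-0.5,-0.9,0,0],[-0.5,-0.9,0,0],[-0.5,-0.9,0,0],[-0.5,-0.9,0,0],[-0.5,-0.9,0,0],[0,0,0,0],[0,0,0,0]]]'
python3 - <<'E'
from h import *
s=sense();c=camera_params('wrist');print(s['t'],s['tcp_pos'],s['tool_rot'],s['force'],c)
p,d=snapshot('wrist');cv2.imwrite('pics/w1.png',p[:,:,::-1])
from scipy.spatial.transform import Rotation as R
T=np.eye(4);T[:3,:3]=R.from_quat(s['tool_rot']).as_matrix();T[:3,3]=s['tcp_pos']
np.save('pics/w1_P.npy',np.where(d[...,None]>0,cloud(d,c,T@c['hand_eye']),np.nan))
E
```

```text
t: 2.6
tcp_pos: [0.4225, 0.1587, 0.2311]
tool_rot: [0.035, 0.999, -0.0, -0.0]
force: [-0.6, 0.1, 1.0]
finger_gap: 0.489
gripper_force: 0.0
t: 4.1
tcp_pos: [0.531, -0.073, 0.231]
tool_rot: [0.035, 0.999, 0.0, -0.001]
force: [-1.2, 0.2, -0.1]
finger_gap: 0.49
gripper_force: 0.0
4.1 [ 0.531 -0.073  0.231] [ 0.0348  0.9994  0.0004 -0.0007] [-1.2283  0.1835 -0.1429] {'mtx': array([[368.5932,   0.    , 283.2034],
       [  0.    , 368.5932, 206.6221],
       [  0.    ,   0.    ,   1.    ]]), 'D': array([-0.0747,  0.    ,  0.    ,  0.    ,  0.    ]), 'hand_eye': array([[ 0.0007,  0.9482,  0.3175,  0.0816],
       [ 1.    , -0.0004, -0.0011, -0.0002],
       [-0.0009,  0.3175, -0.9482, -0.1433],
       [ 0.    ,  0.    ,  0.    ,  1.    ]])}
```

View pics/w1.png

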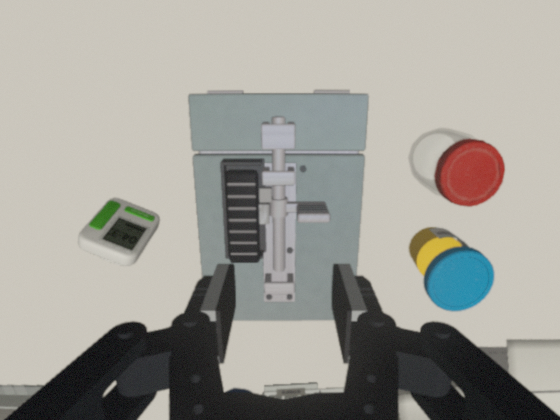

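The wrist view shows the case square to the picture, leaves spanning cols 190-367. The catch bar is at about (242,212), the thumb-piece at (314,212) and the fingertips at (225,265) and (345,265). I'll measure from this depth image.

Run:
```python
from h import *
P=np.load('pics/w1_P.npy');img=cv2.imread('pics/w1.png').astype(int)
Z=P[...,2]
sub=np.zeros(Z.shape,bool);sub[80:262,180:375]=1
leaf=sub&(abs(Z-.06)<.006)
print('leaf z',np.nanmedian(Z[leaf]),'table',np.nanmedian(Z[40:80,200:360]))
X=P[leaf]; r=cv2.minAreaRect((X[:,:2]*1000).astype(np.float32));print(r)
# side edges by line fit
for side in(0,1):
    E=[]
    for v in range(100,255):
        u=np.where(leaf[v])[0]
        if len(u)>20:E.append(P[v,u[-1] if side else u[0],:2])
    E=np.array(E);k=np.polyfit(E[:,0],E[:,1],1);res=E[:,1]-np.polyval(k,E[:,0]);g=abs(res)<.002;k=np.polyfit(E[g,0],E[g,1],1)
    print('edge y at x=.5654',np.polyval(k,.5654),'deg',np.degrees(np.arctan(k[0])),g.sum())
E=np.array([P[np.where(leaf[:,u])[0][0],u,:2] for u in range(200,360)])
print('near edge x',np.median(E[:,0]),'fit',np.polyfit(E[:,1],E[:,0],1))
bar=np.zeros_like(sub);bar[150:270,215:270]=1;bar&=(abs(Z-.094)<.007)
v,u=np.where(bar);print('bar z',np.nanmedian(Z[bar]),cv2.minAreaRect((P[bar][:,:2]*1000).astype(np.float32)),'px',u.min(),u.max(),v.min(),v.max())
th=np.zeros_like(sub);th[195:230,298:335]=1;th&=(Z>.096)&(Z<.108)
print('thumb top z',np.nanmedian(Z[th]),cv2.minAreaRect((P[th][:,:2]*1000).astype(np.float32)),th.sum())
for n,(a,b,c,d) in dict(lf=(262,300,205,236),rf=(262,300,333,360)).items():
    q=P[a:b,c:d].reshape(-1,3);q=q[q[:,2]>.15]; 
    if len(q):print(n,q.min(0),q.max(0),len(q))
```

```text
leaf z 0.060679625046868024 table 0.000750512073930204
((531.0443115234375, -76.92437744140625), (150.90455627441406, 155.79751586914062), 86.2206039428711)
edge y at x=.5654 -0.15385874801430516 deg -3.9824075014745755 153
edge y at x=.5654 -0.005321708572252143 deg -4.157009407980886 153
near edge x 0.45599533628392647 fit [0.0695 0.4604]
bar z 0.09454046167356878 ((550.9158935546875, -107.39478302001953), (26.44196891784668, 79.6949691772461), 85.9946517944336) px 225 259 170 262
thumb top z 0.10213474931661126 ((550.649169921875, -49.70352554321289), (25.602102279663086, 9.779036521911621), 85.12252807617188) 385
lf [ 0.5175 -0.1046  0.2333] [ 0.537  -0.093   0.2657] 972
rf [ 0.5208 -0.0526  0.2336] [ 0.5355 -0.0416  0.2653] 873
```

The origin comes out at (0.565, -0.079) with a yaw of -4.05°, and the bar and thumb fits agree. I'll align the tool and go down to just above the bar.

```bash
python3 -m handwheel '[[[0.15,-0.17,0,0],[0,0,0.7,0],[0,0,0.7,0],[0,0,0.7,0],[0,0,0.7,0],[0,0,0.7,0],[0,0,0.7,0],[0,0,0.5,0],[0,0,0.4,0],[0,0,0,0],[0,0,0,0],[0,0,0,0]]]'
python3 - <<'E'
from h import *
s=sense();print(s['t'],np.array(s['tcp_pos']),s['tool_rot'],s['force'])
p,d=snapshot('wrist');cv2.imwrite('pics/w2.png',p[:,:,::-1])
E
```

```text
t: 5.65
tcp_pos: [0.528, -0.0776, 0.1044]
tool_rot: [0.035, 0.999, -0.0, 0.001]
force: [0.4, 0.0, 1.3]
finger_gap: 0.494
gripper_force: 0.0
5.65 [ 0.528  -0.0776  0.1044] [ 0.0346  0.9994 -0.0002  0.0006] [0.4087 0.0338 1.2759]
```

View pics/w2.png

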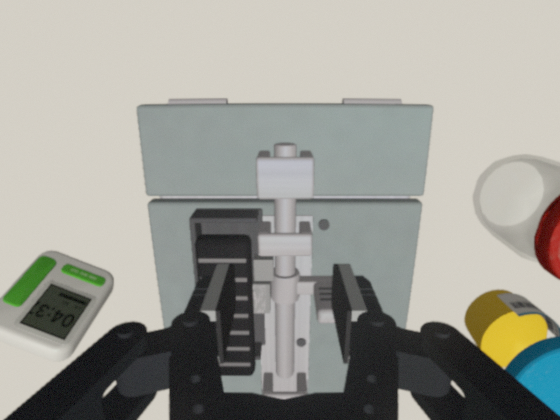

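The left finger is over the catch bar at about (218,290). The right finger is just on the keeper side of the thumb-piece, at about (345,290). I'll press down in small steps.

```bash
python3 -m handwheel '[[[0,0,0.2,0],[0,0,0.15,0],[0,0,0,0],[0,0,0,0]]]'
python3 -m handwheel '[[[0,0,0.1,0],[0,0,0.1,0],[0,0,0,0],[0,0,0,0]]]'
python3 -m handwheel '[[[0,0,0.1,0],[0,0,0.1,0],[0,0,0,0],[0,0,0,0]]]'
```

```text
t: 6.2
tcp_pos: [0.5275, -0.0775, 0.095]
tool_rot: [0.035, 0.999, 0.0, -0.0]
force: [0.4, 0.9, 0.6]
finger_gap: 0.49
gripper_force: 0.0
t: 6.7
tcp_pos: [0.5278, -0.0776, 0.0903]
tool_rot: [0.035, 0.999, -0.0, 0.0]
force: [-0.1, -0.3, 3.1]
finger_gap: 0.49
gripper_force: 1.4
t: 7.2
tcp_pos: [0.5278, -0.0776, 0.0851]
tool_rot: [0.035, 0.999, -0.0, 0.0]
force: [-0.1, 0.3, 4.2]
finger_gap: 0.491
gripper_force: 2.2
```

```bash
python3 -m handwheel '[[[0,0,0.1,0],[0,0,0,0],[0,0,0,0]]]'
python3 -m handwheel '[[[0,0,0.04,0],[0,0,0,0],[0,0,0,0]]]'
```

```text
t: 7.58
tcp_pos: [0.5277, -0.0776, 0.0827]
tool_rot: [0.035, 0.999, -0.0, 0.0]
force: [0.1, -0.3, 5.2]
finger_gap: 0.494
gripper_force: 2.5
t: 7.95
tcp_pos: [0.5278, -0.0776, 0.0818]
tool_rot: [0.035, 0.999, -0.0, 0.0]
force: [0.1, -0.8, 5.3]
finger_gap: 0.486
gripper_force: 2.7
```

```bash
cat > look.py <<'E'
from h import *
from scipy.spatial.transform import Rotation as R
def look():
    s=sense();c=camera_params('wrist');p,d=snapshot('wrist')
    T=np.eye(4);T[:3,:3]=R.from_quat(s['tool_rot']).as_matrix();T[:3,3]=s['tcp_pos']
    P=np.where(d[...,None]>0,cloud(d,c,T@c['hand_eye']),np.nan)
    a=np.radians(-4.05);O=np.array([.565,-.079]);Rz=np.array([[np.cos(a),-np.sin(a)],[np.sin(a),np.cos(a)]])
    C=P.copy();C[...,:2]=(P[...,:2]-O)@Rz
    return s,p,C
E
python3 - <<'E'
from look import *
s,p,C=look();cv2.imwrite('pics/w3.png',p[:,:,::-1])
m=(C[...,0]>-50)&(C[...,0]<25)&(C[...,0]>-.049)&(C[...,0]<.025)&(abs(C[...,1]+.029)<.009)&(C[...,2]>.07)&(C[...,2]<.1)
print('bar z',np.histogram(C[m][:,2],bins=np.arange(.07,.101,.003)))
l=(abs(C[...,0]+.09)<.01)&(abs(C[...,1])<.05);print('leaf',np.nanmedian(C[l][:,2]))
m=(abs(C[...,1]-.02)<.004)&(C[...,2]>.095)&(C[...,2]<.108);print('thumb x',np.nanpercentile(C[m][:,0],[2,50,98]))
E
```

```text
bar z (array([   0,    0,    0,    0, 1816,  310,  103,  148,  156,  196]), array([0.07 , 0.073, 0.076, 0.079, 0.082, 0.085, 0.088, 0.091, 0.094,
       0.097, 0.1  ]))
leaf 0.06079416908582924
thumb x [-0.0486 -0.0308 -0.013 ]
```

The bar is held about 9-10 mm down. Now I'll push along tool -x.

```bash
python3 -m handwheel '[[[-0.1,0,0,0],[-0.1,0,0,0],[-0.1,0,0,0],[-0.1,0,0,0],[0,0,0,0],[0,0,0,0]]]'
python3 -m handwheel '[[[-0.1,0,0,0],[-0.1,0,0,0],[-0.1,0,0,0],[-0.1,0,0,0],[-0.1,0,0,0],[-0.1,0,0,0],[-0.1,0,0,0],[-0.1,0,0,0],[-0.1,0,0,0],[-0.1,0,0,0],[-0.1,0,0,0],[0,0,0,0],[0,0,0,0]]]'
```

```text
t: 8.75
tcp_pos: [0.5344, -0.0772, 0.0812]
tool_rot: [0.034, 0.999, 0.001, -0.003]
force: [-4.3, 0.0, 6.6]
finger_gap: 0.492
gripper_force: 4.1
t: 10.38
tcp_pos: [0.5575, -0.0786, 0.0811]
tool_rot: [0.034, 0.999, 0.001, -0.008]
force: [-12.7, -0.9, 13.7]
finger_gap: 0.493
gripper_force: 8.0
```

Run:
```python
from look import *
s,p,C=look();cv2.imwrite('pics/w4.png',p[:,:,::-1])
print(s['tcp_pos'],s['force'])
l=(C[...,2]>.05)&(C[...,2]<.07)&(abs(C[...,1])<.06)&(C[...,0]<-.09);print('near edge x (was -.110)',np.nanpercentile(C[l][:,0],1),'leaf',np.nanmedian(C[l][:,2]))
m=(abs(C[...,1])<.005)&(C[...,2]>.07)&(C[...,2]<.085)&(C[...,0]<-.03);print('bolt/keeper xs',np.histogram(C[m][:,0],bins=np.arange(-.1,-.02,.005)))
```

```text
[ 0.5575 -0.0786  0.0811] [-12.6741  -0.9178  13.6533]
near edge x (was -.110) -0.11128826674902483 leaf 0.060583680921705074
bolt/keeper xs (array([  0,   0, 108, 373, 338, 329, 274, 289, 291, 281, 362, 276, 186,
       241,   0]), array([-0.1  , -0.095, -0.09 , -0.085, -0.08 , -0.075, -0.07 , -0.065,
       -0.06 , -0.055, -0.05 , -0.045, -0.04 , -0.035, -0.03 , -0.025]))
```

View pics/w4.png

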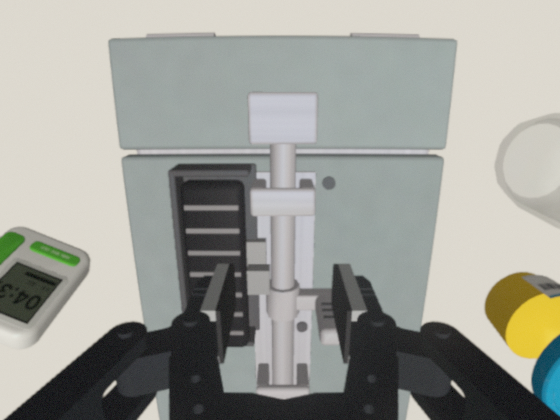

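The bolt's tip is out of the keeper and the case hasn't moved. The bar has bottomed out at 13.7 N, which adds friction, so I'll ease up a little and keep pushing.

```bash
python3 -m handwheel '[[[0,0,-0.04,0],[0,0,0,0],[0,0,0,0]]]'
python3 -m handwheel '[[[-0.05,0,-0.02,0],[-0.05,0,0,0],[0,0,0,0],[0,0,0,0]]]'
```

```text
t: 10.8
tcp_pos: [0.5582, -0.0787, 0.0813]
tool_rot: [0.034, 0.999, 0.001, -0.007]
force: [-9.2, -0.7, 5.9]
finger_gap: 0.495
gripper_force: 5.8
t: 11.3
tcp_pos: [0.561, -0.0788, 0.0814]
tool_rot: [0.034, 0.999, 0.001, -0.007]
force: [-8.5, -0.8, 4.0]
finger_gap: 0.491
gripper_force: 5.2
```

```bash
python3 -m handwheel '[[[-0.1,0,0,0],[-0.1,0,0,0],[0,0,0,0],[0,0,0,0]]]'
python3 -m handwheel '[[[-0.1,0,0,0],[0,0,0,0],[0,0,0,0]]]'
```

```text
t: 11.8
tcp_pos: [0.5661, -0.0792, 0.0814]
tool_rot: [0.034, 0.999, 0.001, -0.007]
force: [-9.0, -0.4, 3.0]
finger_gap: 0.491
gripper_force: 5.0
t: 12.18
tcp_pos: [0.5685, -0.0794, 0.0814]
tool_rot: [0.034, 0.999, 0.001, -0.007]
force: [-8.1, -1.0, 3.0]
finger_gap: 0.491
gripper_force: 5.1
```

```bash
python3 -m handwheel '[[[-0.06,0,0,0],[0,0,0,0],[0,0,0,0]]]'
```

```text
t: 12.55
tcp_pos: [0.5698, -0.0794, 0.0814]
tool_rot: [0.034, 0.999, 0.001, -0.008]
force: [-9.3, -1.0, 4.2]
finger_gap: 0.494
gripper_force: 5.3
```

```bash
python3 -m handwheel '[[[-0.05,0,0,0],[0,0,0,0],[0,0,0,0]]]'; python3 -m handwheel '[[[-0.05,0,0,0],[0,0,0,0],[0,0,0,0]]]'
```

```text
t: 12.92
tcp_pos: [0.5709, -0.0795, 0.0813]
tool_rot: [0.034, 0.999, 0.001, -0.008]
force: [-8.4, -1.2, 3.8]
finger_gap: 0.495
gripper_force: 5.4
t: 13.3
tcp_pos: [0.5721, -0.0796, 0.0813]
tool_rot: [0.034, 0.999, 0.001, -0.008]
force: [-9.1, 0.3, 5.5]
finger_gap: 0.487
gripper_force: 5.5
```

Run:
```python
from look import *
s,p,C=look();cv2.imwrite('pics/w5.png',p[:,:,::-1])
l=(C[...,2]>.05)&(C[...,2]<.07)&(abs(C[...,1])<.06)&(C[...,0]<-.09);print('near edge x',np.nanpercentile(C[l][:,0],1))
m=(abs(C[...,1])<.01)&(C[...,2]>.076)&(C[...,2]<.085)&(C[...,0]<-.06);print('keeper x',np.nanpercentile(C[m][:,0],[2,98]))
```

```text
near edge x -0.10869182822779225
keeper x [-0.0861 -0.0669]
```

View pics/w5.png

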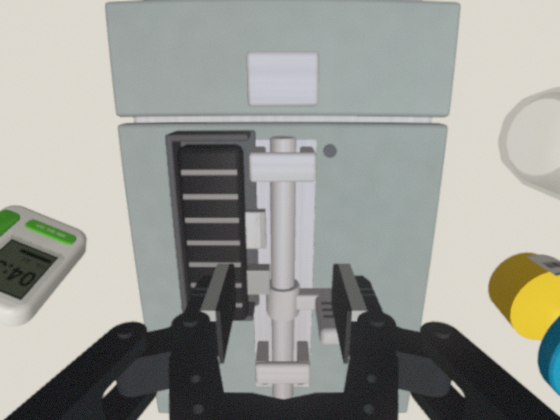

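The bolt's tip at (283,138) is well clear of the keeper, just past the guide bridge. I'll compare the tip's position with the first picture.

Run:
```python
from look import *
s,p,C=look()
a=np.radians(-4.05);Rz=np.array([[np.cos(a),-np.sin(a)],[np.sin(a),np.cos(a)]])
P=np.load('pics/w1_P.npy');D=P.copy();D[...,:2]=(P[...,:2]-[.565,-.079])@Rz
for n,Q in(('w1',D),('now',C)):
    m=(abs(Q[...,1])<.005)&(Q[...,2]>.067)&(Q[...,2]<.085)
    if n=='now': m&=(Q[...,0]>-.063)
    k=(abs(Q[...,1])<.010)&(Q[...,2]>.077)&(Q[...,2]<.084)&(Q[...,0]<-.0) 
    print(n,'tip x',np.nanpercentile(Q[m][:,0],[0,1,2]),'high pts hist',np.histogram(Q[k][:,0],bins=np.arange(-.09,-.03,.003))[0])
```

```text
w1 tip x [-0.0913 -0.0905 -0.089 ] high pts hist [ 14 115  93 104 104 104  83  74  20  14  16  16  17  42  94  81  89  48
  24]
now tip x [-0.054  -0.0537 -0.0527] high pts hist [  0 377 470 440 425 475 420 355   0   0   0   0  67 180 399 375 368 250
  70]
```

The bolt is drawn about 37 mm, the bar is down and the case is unmoved. Lifting straight off.

```bash
python3 -m handwheel '[[[0,0,-0.15,0],[0,0,-0.15,0],[0,0,-0.2,0],[0,0,-0.2,0],[0,0,-0.2,0],[0,0,-0.3,0],[0,0,-0.5,0],[0,0,-0.7,0],[0,0,-0.8,0],[0,0,-0.8,0],[0,0,-0.8,0],[0,0,-0.8,0],[0,0,0,0],[0,0,0,0],[0,0,0,0]]]'
python3 - <<'E'
from look import *
s,p,C=look();cv2.imwrite('pics/w6.png',p[:,:,::-1]);print(s['t'],s['tcp_pos'],s['force'])
m=(abs(C[...,0]+.03)<.02)&(abs(C[...,1]+.029)<.008);print('bar z',np.nanmedian(C[m][:,2]))
m=(abs(C[...,1])<.005)&(C[...,2]>.067)&(C[...,2]<.085)&(C[...,0]>-.063);print('tip x',np.nanpercentile(C[m][:,0],[0,1,2]))
m=(abs(C[...,1]-.028)<.01)&(C[...,2]>.097)&(C[...,2]<.108);print('thumb x',np.nanpercentile(C[m][:,0],[2,50,98]))
l=(C[...,2]>.055)&(C[...,2]<.066)&(abs(C[...,1])<.06);print('near edge',np.nanpercentile(C[l][:,0],.2))
E
```

```text
t: 15.28
tcp_pos: [0.5783, -0.0809, 0.2222]
tool_rot: [0.035, 0.999, 0.0, -0.001]
force: [0.1, -0.6, -0.2]
finger_gap: 0.496
gripper_force: 0.0
15.275 [ 0.5783 -0.0809  0.2222] [ 0.0729 -0.5649 -0.1995]
bar z 0.09468757279567405
tip x [-0.0597 -0.0588 -0.0577]
thumb x [0.0119 0.015  0.0194]
near edge -0.10948519885348816
```

View pics/w6.png

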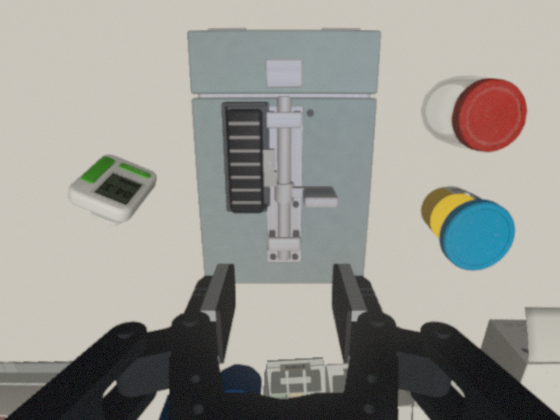

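The bar is up (z 94.7 mm), and the bolt is held at about 32 mm with its tip at (284,100), clear of the keeper. The case, cup, jar and timer haven't moved, and the arm is clear. Handing in.

```bash
python3 -c "
from station import sign_off
print(sign_off())"
```

```text
the job is handed in; nothing more can be done
None
```

The bolt is drawn and held at about 32 mm by the catch bar, which is up again. The case, cup, jar and timer have not visibly moved, and the job was handed in at about 15 s; no verdict came back.

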